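# Vent the filter block, find its loose bolt and hold the cover open

## Task

First press the red vent paddle of the pressure-filter block right down to its stop for a moment, to let off the pressure. Then press on the three bolt heads through their shut blue covers, one by one, until you find the loose one, which sinks well in, down to its stop, under a light push. Lift the cover of that bolt by its yellow knob to clearly more than half way up (about 60 degrees) and finish while still holding it open with the fingers; never open the covers of the firm bolts and leave the things standing around where they are.

Things in the scene. Friction and masses are not known exactly. Their poses are not given: they have to be found in the camera images.
- filter_block: Fixed steel and aluminium pressure-filter block, 88 (x) x 230 (y) x 36 mm high; origin at the centre of its underside on the worktop, z up; its front faces -x of its own frame, turned up to 0.2 rad in the world. Three alike bolt mounts stand on its top in a row along its y axis, 76 mm apart. A 60 x 56 mm grey end block stands at each end: one with a red vent paddle, the other with a round white gauge (which end is which varies; the gauge is 47 mm high).
- bolt_left (a point): Top centre of the left bolt's hexagon steel head (seen from the robot) at rest, 64 mm above the worktop, 21 mm across corners; it stands 14 mm proud of the blue cover, through the cover's 30 mm round window. The point is fixed to the block and does not sink with the bolt. A firm bolt gives about 1 mm under a 5 N push; the loose one sinks 6 mm to its stop (1 to 4 N on the way) and springs back. All three look the same.
- knob_left (a point): Where the centre of the left cover's yellow ball knob (20 mm diameter) is while that cover is shut: 52 mm above the worktop, 22 mm in front of the block's front face, on an 8 mm stem. The point is fixed to the block and does not follow the cover. The ball can be pinched from above along the block's y axis and turns between the fingers as the cover swings.
- hinge_left (a point): Middle of the left cover's hinge axis, which runs along the block's y axis at the back of the cover, 100 mm behind and 4 mm below the shut knob's centre. The knob swings up and backwards (towards the block's +x) about it.
- bolt_middle (a point): Top centre of the middle bolt's hexagon steel head (seen from the robot) at rest, 64 mm above the worktop, 21 mm across corners; it stands 14 mm proud of the blue cover, through the cover's 30 mm round window. The point is fixed to the block and does not sink with the bolt. A firm bolt gives about 1 mm under a 5 N push; the loose one sinks 6 mm to its stop (1 to 4 N on the way) and springs back. All three look the same.
- knob_middle (a point): Where the centre of the middle cover's yellow ball knob (20 mm diameter) is while that cover is shut: 52 mm above the worktop, 22 mm in front of the block's front face, on an 8 mm stem. The point is fixed to the block and does not follow the cover. The ball can be pinched from above along the block's y axis and turns between the fingers as the cover swings.
- hinge_middle (a point): Middle of the middle cover's hinge axis, which runs along the block's y axis at the back of the cover, 100 mm behind and 4 mm below the shut knob's centre. The knob swings up and backwards (towards the block's +x) about it.
- bolt_right (a point): Top centre of the right bolt's hexagon steel head (seen from the robot) at rest, 64 mm above the worktop, 21 mm across corners; it stands 14 mm proud of the blue cover, through the cover's 30 mm round window. The point is fixed to the block and does not sink with the bolt. A firm bolt gives about 1 mm under a 5 N push; the loose one sinks 6 mm to its stop (1 to 4 N on the way) and springs back. All three look the same.
- knob_right (a point): Where the centre of the right cover's yellow ball knob (20 mm diameter) is while that cover is shut: 52 mm above the worktop, 22 mm in front of the block's front face, on an 8 mm stem. The point is fixed to the block and does not follow the cover. The ball can be pinched from above along the block's y axis and turns between the fingers as the cover swings.
- hinge_right (a point): Middle of the right cover's hinge axis, which runs along the block's y axis at the back of the cover, 100 mm behind and 4 mm below the shut knob's centre. The knob swings up and backwards (towards the block's +x) about it.
- vent_pad (a point): Centre of the top face of the red press pad (34 x 40 mm) on the sprung vent paddle, moves with it. The paddle is hinged about the block's y axis, the hinge 51 mm behind the pad (away from the robot) and 44 mm above the worktop. At rest the pad slopes up to the front at 0.35 rad, its centre 67 mm above the worktop; at the stop it is level, 49.5 mm above the worktop. It takes about 2.5 N to start and 6 N at the stop, pressed at this point.
- vent (a joint): Vent paddle angle, rad: 0 up at rest, 0.35 down at its stop; springs back when let go.
- loose_bolt (a joint): How far the loose bolt is pushed in, m: 0 at rest, 0.006 at its stop. Does not tell at which of the three places it is, but moves when the right bolt is pressed.
- loose_cover (a joint): Opening angle of the cover over the loose bolt, rad: 0 shut (lying flat), 1.4 at its stop. Weight and a light spring pull it shut with about 0.7 to 1.1 N at the knob, so it falls shut when let go. Like joint loose_bolt it does not tell the place.
- firm1_cover (a joint): Opening angle of the cover over one of the two firm bolts, rad: 0 shut, 1.4 at its stop; same make.
- firm2_cover (a joint): Opening angle of the cover over one of the two firm bolts, rad: 0 shut, 1.4 at its stop; same make.
- beaker: Clear 50 ml beaker, 48 mm wide, 57 mm high, loose on the worktop, a bystander; origin at the centre of its underside.
- cal_weight: Brass weight, 20 mm wide, 33 mm high, loose on the worktop, a bystander; origin at the centre of its underside.
- reagent_bottle_1: Capped bottle with a yellow label band, 45 mm wide, 109 mm high, loose on the worktop, a bystander; origin at the centre of its underside.
- tape_roll_1: Yellow tape roll lying flat, 66 mm wide, 23 mm high, loose on the worktop, a bystander; origin at the centre of its underside.

How it is judged:
On the way, in this order (a step that is already met when the one before it is completed fails the run):
1. the vent paddle is pressed down to its stop (at least 0.31 of 0.35 rad) (value of joint vent above 0.31 rad), for 0.2 s.
2. the vent paddle is let up and the loose bolt is pushed in by more than 3 mm, its cover shut (value of joint loose_bolt above 0.003 m and value of joint each of loose_cover, vent below 0.1 rad), for 0.05 s.
At the end, for the whole second after the job is handed in: The cover of the loose bolt is held still by the fingers (contact over 0.3 N) more than 0.79 rad (45 degrees) open; both other covers are shut (under 0.1 rad), the paddle is up (under 0.1 rad), the loose bolt is not pressed (under 2 mm) (value of joint loose_cover above 0.79 rad and contact force between the fingers and anything else above 0.3 N and velocity of joint loose_cover between -0.1 and 0.1 rad/s and value of joint each of firm1_cover, firm2_cover, vent below 0.1 rad and value of joint loose_bolt below 0.002 m); the arm keeps its last pose, push and grip.
It fails at once if the cover of a firm bolt is opened by more than 0.2 rad (value of joint any of firm1_cover, firm2_cover above 0.2 rad).
It fails at once if a thing standing around is moved by more than 30 mm or tipped over (distance of any of beaker, cal_weight, reagent_bottle_1, tape_roll_1 from where it was at the start of the episode above 0.03 m or angle between any of beaker, cal_weight, reagent_bottle_1, tape_roll_1's own z axis and vertical above 0.5 rad).
It also fails if it takes over 58 s, if anything falls off the work surface, if the arm or the gripper's body presses on something with over 40 N, if the wrist force passes 120 N, or if a joint passes its speed limit or range.

## Robot

A 6-joint arm with a two-finger parallel gripper is mounted at the origin on a cart in front of the work surface, level with it; the furniture and walls round the work are solid. World frame = base frame: x ahead of the robot, y to its left, z up, the work surface at z = 0. Lengths are in m, angles in rad, forces in N, time in s.
With the tool pointing down it reaches from about 0.3 to 0.875 m from the base axis. Payload 6.4 kg.
Tool frame: the origin (TCP) lies at the very end of the fingers, on their centre line; the grasp point (between the pads) lies grip_point_offset behind it (grip_point_offset is the distance from the TCP to the grasp point, in m); y points along the fingers, x is the direction in which the jaws open and shut, and the axes are right-handed (so a half turn about y gives the same grasp; the last joint's range is limited). The gripper opens to 85 mm and grips with 20 to 120 N. Pads are 22 mm wide; open, the fingers measure 114 mm over their backs; the gripper's body (76 mm by 85 mm) begins 54 mm behind the grasp point. The pads swing forward as they close: fully open they stand 13 mm farther back than shut.
Start: joints at [1.118, 0.181, 1.607, -0, 1.354, -0.206], TCP at [0.14, 0.558, 0.231] pointing down, gripper open.
Joint ranges: [-2.99, 2.99], [-0.89, 2.07], [0.3, 2.58], [-1.14, 4.28], [0, 2.63], [-3.12, 3.12]. Speed limits (rad/s): [2.57, 2.57, 3.01, 3.14, 3.14, 3.14].

## Interface

Orientations are given as a unit quaternion [w, x, y, z].
In Python, from bench import get_obs, camera, camera_model, hand_in, grip_point_offset gives the robot as it stands.
- The arm moves only by the shell command python3 -m jog 'ROWS'. ROWS is JSON, a list of rows, each a list of 7 numbers: the shift along the tool's x, y, z in mm, then the turn, a rotation vector about the tool's x, y, z in degrees, then the gripper's target within -1 to 1 (shut at 1, half-way at 0, fully open at -1). In form: [[x, y, z, ax, ay, az, grip], ...]. A call has 1 to 8 rows; each row shifts and turns the commanded pose from where the row before left it, along the tool's axes as they then stand; what a row does not reach is not made up. A row lasts 1/12 s, in which the tool goes at most 41.7 mm and 7.16 degrees, less where a joint would pass 70% of its speed; a pose out of reach is approached as far as the arm can. A call is refused whole if a number of a shift passes 41.7 or a number of a turn 7.16, either way. A call with a gripper value outside its range is refused whole. The fingers move at their own pace and stop on an object; the grip force is fixed at half the most. Time passes only in rows, so rows that do not move let the fingers close. It gives the time, the measured TCP pose, the force and the opening at its end, in the units of the state.
- get_obs(): the state, without advancing time (a new reading comes with each control period).
- camera(name): name is "side" or "top" or "wrist"; returns the picture (420x560x3 uint8, blue, green, red); there is no depth.
- camera_model(name): a dict with "K" (3x3 intrinsics, pixels), "pose" (4x4, takes a point from camera to world coordinates). Camera axes: x right, y down, z forward; pixel columns grow to the right and rows downward; lengths in m; the calibration is good to about 2 mm. A picture is of the moment at which its call begins: read the wrist's pose just before it. camera_model takes no time and is no camera call; for the wrist camera it gives the pose at the moment of the call.
- hand_in(): hands the job in, once; it reports no verdict.
The state is a dict: "time_s": time; "q": joint angles; "dq": joint speeds; "joint_efforts": joint torques, N m; "eef_pos": TCP position; "eef_rot": TCP orientation; "wrist_force": force on the tool from outside, world axes, zero at the start; "torque": the same for the moment, N m; "opening": opening from 0.0 (shut) to 1.0 (fully open).
Only numpy, scipy, OpenCV 4.12 (cv2) and the standard library are available. Lean on these libraries where they do the work, as an engineer would, in place of code of your own. Each camera call takes 0.05 s, during which the arm holds its last target.

## Working session

There is one attempt and no reset: what is moved stays moved. The work goes in short steps, Python scripts to look and compute and a shell command to move; the robot and the scene stay as the last step left them, time stands still between calls to the robot, and variables do not carry over. Pictures are saved under pics/ and viewed, and the job is handed in when it is done.

```bash
ls; mkdir -p pics
python3 - <<'E'
from bench import *
import cv2
print(get_obs(), grip_point_offset)
for n in ("side","top","wrist"):
    m=camera_model(n); print(n,m)
    cv2.imwrite(f"pics/{n}0.png",camera(n))
E
```

```text
pics
{'time_s': 0.0, 'q': array([ 1.11773806e+00,  1.81520796e-01,  1.60802257e+00, -7.57117687e-06,
        1.35377010e+00, -2.06309074e-01]), 'dq': array([-8.29474718e-04, -2.97950824e-05, -1.85087439e-03,  1.47148080e-03,
        8.40655797e-04, -7.62139957e-04]), 'joint_efforts': array([ 5.69982949e-04, -4.44862747e+01, -3.51342201e+01, -2.22339818e-04,
        8.82768334e-03, -2.86411726e-06]), 'eef_pos': array([0.14019014, 0.55708186, 0.23038848]), 'eef_rot': array([-0.55745976,  0.55799997,  0.43412371, -0.43521403]), 'wrist_force': array([-0.12045621,  0.34038122, -1.10238672]), 'torque': array([-0.00393728, -0.02157062,  0.00243874]), 'opening': 1.0015993513825772} 0.0187
side {'K': array([[391.29065531,   0.        , 286.23844447],
       [  0.        , 391.29065531, 213.90217419],
       [  0.        ,   0.        ,   1.        ]]), 'pose': array([[-0.99911142,  0.01243956, -0.04026935,  0.56191837],
       [ 0.04157948,  0.44717066, -0.8934817 ,  0.78831102],
       [ 0.00689275, -0.89436215, -0.44729055,  0.47609897],
       [ 0.        ,  0.        ,  0.        ,  1.        ]])}
top {'K': array([[453.49935468,   0.        , 287.1100125 ],
       [  0.        , 453.49935468, 218.2028003 ],
       [  0.        ,   0.        ,   1.        ]]), 'pose': array([[-0.00168712, -0.99601739,  0.08914322,  0.43040427],
       [-0.99995275,  0.00253377,  0.0093854 , -0.0045173 ],
       [-0.00957389, -0.08912318, -0.9959746 ,  1.1033862 ],
       [ 0.        ,  0.        ,  0.        ,  1.        ]])}
wrist {'K': array([[340.59286478,   0.        , 279.81693906],
       [  0.        , 340.59286478, 211.91825849],
       [  0.        ,   0.        ,   1.        ]]), 'pose': array([[ 0.24310927,  0.93029556,  0.27467811,  0.07091971],
       [ 0.96999738, -0.23265584, -0.07054314,  0.5751043 ],
       [-0.0017205 ,  0.28358674, -0.95894505,  0.37451561],
       [ 0.        ,  0.        ,  0.        ,  1.        ]])}
```

View pics/top0.png

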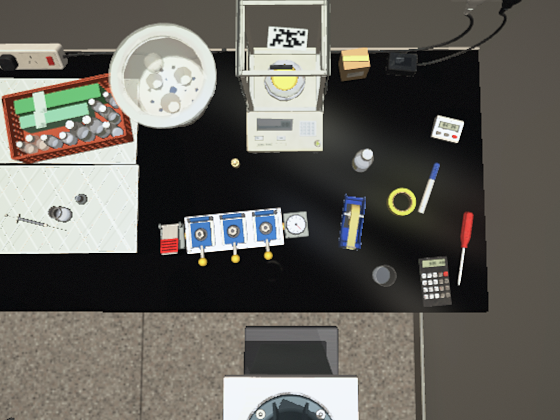

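View pics/side0.png

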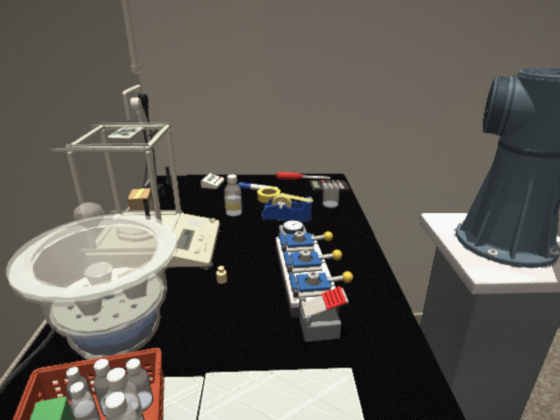

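The top view shows the knobs near (203,262), (235,258) and (268,255). The red paddle is at (170,240) on the left and the gauge at (296,224) on the right. Next I'll measure them.

```bash
cat > h.py <<'E'
import numpy as np, cv2
from bench import *
def ray(n,u,v,m=None):
    m=m or camera_model(n); d=m["pose"][:3,:3]@np.linalg.solve(m["K"],[u,v,1.]); return m["pose"][:3,3],d
def onz(n,u,v,z,m=None):
    o,d=ray(n,u,v,m); return o+d*(z-o[2])/d[2]
def proj(n,p,m=None):
    m=m or camera_model(n); T=np.linalg.inv(m["pose"]); c=T[:3,:3]@p+T[:3,3]; u=m["K"]@c; return u[:2]/u[2]
def blobs(mask,amin=8):
    k,l,s,c=cv2.connectedComponentsWithStats(mask); return [(c[i],s[i]) for i in range(1,k) if s[i][4]>=amin]
def two(n1,p1,n2,p2):
    o1,d1=ray(n1,*p1);o2,d2=ray(n2,*p2)
    t=np.linalg.lstsq(np.c_[d1,-d2],o2-o1,rcond=None)[0]
    a=o1+d1*t[0];b=o2+d2*t[1]; return (a+b)/2,np.linalg.norm(a-b)
E
python3 - <<'E'
from h import *
for n in("top","side"):
    im=cv2.imread(f"pics/{n}0.png"); h=cv2.cvtColor(im,cv2.COLOR_BGR2HSV)
    y=cv2.inRange(h,(18,120,90),(35,255,255)); b=cv2.inRange(h,(100,120,60),(125,255,255)); r=cv2.inRange(h,(0,150,100),(6,255,255))|cv2.inRange(h,(174,150,100),(180,255,255))
    for nm,m,z in(("y",y,.052),("b",b,.05),("r",r,.067)):
        for c,s in blobs(m):
            p=onz(n,*c,z)
            if n=="side" or (.25<p[0]<.55 and -.1<p[1]<.35): print(n,nm,c.round(1),s,p.round(4))
E
```

```text
top y [267.8 255.3] [264 252   9   8  61] [0.4386 0.0501 0.052 ]
top y [235.  258.4] [231 255   9   8  62] [0.4315 0.126  0.052 ]
top y [202.2 261.5] [198 258   9   8  63] [0.4244 0.202  0.052 ]
top b [263.7 212.4] [255 210  18   6  65] [0.5384 0.0601 0.05  ]
top b [231.3 215.5] [222 213  19   6  64] [0.5314 0.1358 0.05  ]
top b [198.8 218.8] [190 217  19   5  69] [0.5238 0.2117 0.05  ]
top b [265.5 227.8] [256 216  20  26 307] [0.5024 0.0558 0.05  ]
top b [233.  231.1] [223 219  21  26 308] [0.495  0.1315 0.05  ]
top b [200.7 234.2] [191 222  20  26 317] [0.4879 0.2067 0.05  ]
top r [168.6 245.4] [160 238  18  15 237] [0.4615 0.2766 0.067 ]
side y [267.  194.3] [257 187  24  16 190] [ 0.5706 -0.1782  0.052 ]
side y [232.2 206.8] [226 205  13   5  52] [ 0.6576 -0.1023  0.052 ]
side y [328.1 235. ] [324 231   9   9  64] [0.4364 0.0471 0.052 ]
side y [336.8 253.7] [332 249  10  10  76] [0.4294 0.1234 0.052 ]
side y [347.2 275.9] [342 271  11  11  93] [0.422  0.1995 0.052 ]
side b [244.  184.6] [238 182  12   6  56] [ 0.6365 -0.2535  0.05  ]
side b [287.9 211.3] [262 200  49  21 741] [ 
[... 712 characters left out ...]
 362  25   8  48] [0.8204 0.4066 0.067 ]
side r [ 61.7 367. ] [ 60 365   5   6  14] [0.8366 0.4092 0.067 ]
side r [ 43.9 369.7] [ 37 366  18   9  46] [0.8574 0.4129 0.067 ]
side r [ 50.6 370.9] [ 49 370   5   3   8] [0.8479 0.4151 0.067 ]
side r [ 24.6 396.4] [ 13 372  23  48 197] [0.8602 0.4529 0.067 ]
side r [ 91.2 377.8] [ 88 376   7   4  12] [0.7915 0.4279 0.067 ]
side r [ 58.8 391.2] [ 55 389   7   4  10] [0.8227 0.4468 0.067 ]
side r [ 39.8 393.3] [ 38 392   4   4  10] [0.8443 0.449  0.067 ]
side r [ 94.2 395.2] [ 92 394   5   4   9] [0.7775 0.4541 0.067 ]
side r [ 96.6 402.6] [ 95 399   4   8  14] [0.7706 0.4645 0.067 ]
side r [100.8 413.8] [ 97 406   9  14  40] [0.7601 0.4796 0.067 ]
```

Run:
```python
import cv2
a=cv2.imread("pics/top0.png")[195:280,145:320]; cv2.imwrite("pics/tz.png",cv2.resize(a,None,fx=4.5,fy=4.5,interpolation=cv2.INTER_CUBIC))
a=cv2.imread("pics/side0.png")[210:350,260:370]; cv2.imwrite("pics/sz.png",cv2.resize(a,None,fx=4,fy=4,interpolation=cv2.INTER_CUBIC))
```

```text
(no output)
```

View pics/tz.png

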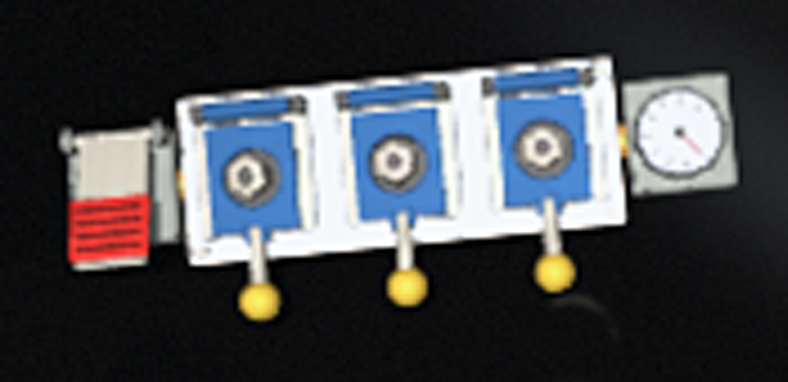

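View pics/sz.png

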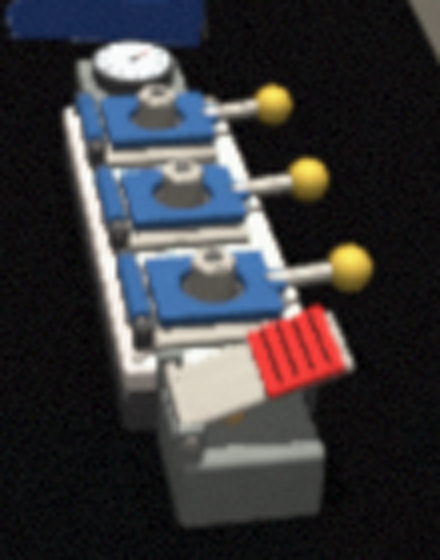

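```bash
cat >> h.py <<'E'
from scipy.spatial.transform import Rotation as R
def tool():
    o=get_obs(); q=o["eef_rot"]; return o["eef_pos"],R.from_quat([*q[1:],q[0]])
def delta(target):
    p,r=tool(); return (r.inv().apply(np.array(target)-p)*1000).round(1)
E
python3 - <<'E'
from h import *
k=np.array([[.4232,.2008,.052],[.4305,.1247,.052],[.4375,.0486,.052]])
v=k[0]-k[2]; t=np.arctan2(-v[0],v[1]); X=np.array([np.cos(t),np.sin(t),0]);Y=np.array([-np.sin(t),np.cos(t),0]);print("yaw",t,np.linalg.norm(v))
for c in((200.1,234.1),(232.8,231),(265.5,228)):
    p=onz("top",*c,.064); print(p, [(p-k[i])@X for i in range(3)],[(p-k[i])@Y for i in range(3)])
# pad from both views
print(two("top",(168.6,245.4),"side",(333.5,297.7)))
print(two("top",(202.2,261.5),"side",(347.2,275.9)))
p,r=tool(); print(p,r.as_matrix())
# desired rot: x=±Y or , y=-z
for s in(1,-1):
    x=s*Y; y=np.array([0,0,-1.]); D=R.from_matrix(np.c_[x,y,np.cross(x,y)]); print(s,np.degrees((r.inv()*D).as_rotvec()))
E
```

```text
yaw 0.09368031035204219 0.15287030450679426
[0.48726056 0.20531555 0.064     ] [np.float64(0.06420207077985184), np.float64(0.06405272849867007), np.float64(0.06420207077985184)] [np.float64(-0.0014966855235942988), np.float64(0.07495249823191123), np.float64(0.15137361898319995)]
[0.49422468 0.1301384  0.064     ] [np.float64(0.06410333072528673), np.float64(0.06395398844410496), np.float64(0.06410333072528673)] [np.float64(-0.07699564833191234), np.float64(-0.000546464576406809), np.float64(0.07587465617488191)]
[0.50095741 0.05497289 0.064     ] [np.float64(0.06377530188232336), np.float64(0.06362595960114158), np.float64(0.06377530188232336)] [np.float64(-0.1524613798770758), np.float64(-0.07601219612157029), np.float64(0.00040892462971844445)]
(array([0.46067052, 0.27724232, 0.06486912]), np.float64(0.0015696847353548619))
(array([0.42354073, 0.20177099, 0.053677  ]), np.float64(0.0019717198578901073))
[0.14024841 0.55717323 0.23056493] [[ 2.44289469e-01 -6.24271037e-04 -9.69702153e-01]
 [ 9.69701352e-01 -1.28032752e-03  2.44290091e-01]
 [-1.39403958e-03 -9.99998986e-01  2.92585940e-04]]
1 [ -0.03019871 -19.50735624  -0.07624577]
-1 [ 1.07830603e-01  1.60492604e+02 -4.27085419e-02]
```

View pics/wrist0.png

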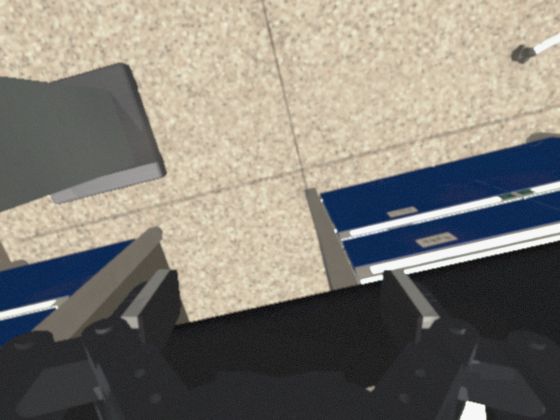

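```bash
python3 -m jog '[[0,0,0,0,-6.5,0,1],[0,0,0,0,-6.5,0,1],[0,0,0,0,-6.5,0,1],[-28,0,-26.7,0,0,0,1],[-28,0,-26.7,0,0,0,1],[-28,0,-26.7,0,0,0,1],[-28,0,-26.7,0,0,0,1],[-28,0,-26.7,0,0,0,1]]'
python3 -m jog '[[-28,0,-26.7,0,0,0,1],[-28,0,-26.7,0,0,0,1],[-28,0,-26.7,0,0,0,1],[-28,0,-26.7,0,0,0,1],[-28,0,-26.7,0,0,0,1],[0,40,0,0,0,0,1],[0,40,0,0,0,0,1],[0,0,0,0,0,0,1]]'
python3 - <<'E'
from h import *
print(delta([.461,.278,.085])); o=get_obs(); print(o["wrist_force"],o["opening"])
p,r=tool(); print(p,r.as_matrix().round(3))
for n in ("side","top","wrist"): cv2.imwrite(f"pics/{n}1.png",camera(n))
E
```

```text
time_s: 0.82
eef_pos: [0.2872, 0.4293, 0.2311]
eef_rot: [0.476, -0.476, -0.523, 0.523]
wrist_force: [1.2, 1.8, -0.8]
opening: -0.001
time_s: 1.48
eef_pos: [0.4279, 0.3007, 0.1437]
eef_rot: [0.479, -0.475, -0.518, 0.527]
wrist_force: [-2.1, -0.1, -0.3]
opening: 0.004
[-25.4  58.4 -31.7]
[-2.11204857 -0.10756305 -0.27516575] 0.0035315987509382495
[0.42787996 0.3007092  0.14368153] [[-0.091 -0.013 -0.996]
 [ 0.996 -0.005 -0.091]
 [-0.004 -1.     0.013]]
```

Run:
```python
from h import *
print(delta([.461,.278,.085])); print(tool()[1].as_matrix().round(4))
```

```text
[-28.7  67.4 -25.8]
[[-9.390e-02  1.000e-04 -9.956e-01]
 [ 9.956e-01  1.000e-04 -9.390e-02]
 [ 1.000e-04 -1.000e+00 -1.000e-04]]
```

View pics/wrist1.png

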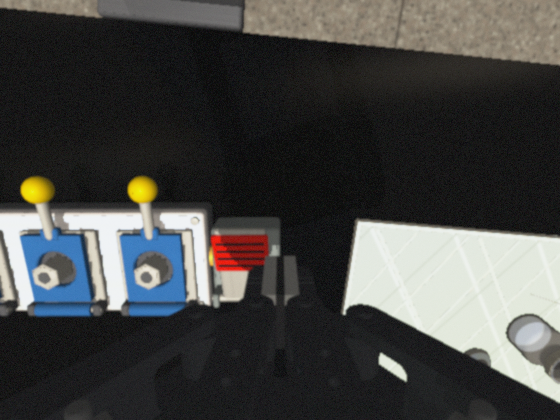

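View pics/side1.png

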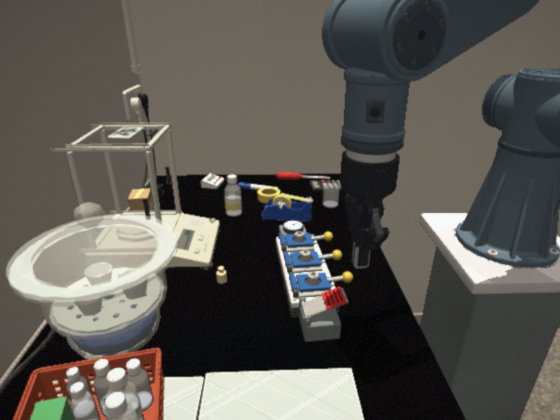

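Run:
```python
from h import *
p,_=tool(); print(p,proj("side",p),proj("top",p)); m=camera_model("wrist")
im=cv2.imread("pics/wrist1.png"); h=cv2.cvtColor(im,cv2.COLOR_BGR2HSV)
y=cv2.inRange(h,(18,120,90),(35,255,255)); r=cv2.inRange(h,(0,150,100),(6,255,255))|cv2.inRange(h,(174,150,100),(180,255,255))
for mm,z in((y,.052),(r,.067)):
    for c,s in blobs(mm,40): print(c,s,onz("wrist",*c,z,m))
print(onz("wrist",149,278,.064,m),onz("wrist",45,278,.064,m))
```

```text
[0.43261281 0.3041719  0.15238024] [357.99123668 261.87241698] [144.14418637 257.97480979]
[ 36.05270458 189.95006935] [ 20 177  33  27 721] [0.43370028 0.12448957 0.052     ]
[141.47926267 189.53917051] [127 176  30  28 651] [0.42600777 0.2016174  0.052     ]
[210.44615385 256.76923077] [209 246   5  20  65] [0.47479872 0.254046   0.052     ]
[237.74025116 251.440846  ] [ 210  235   58   36 1513] [0.46172968 0.27633098 0.067     ]
[0.49107249 0.21064253 0.064     ] [0.49857394 0.13242491 0.064     ]
```

View pics/top1.png

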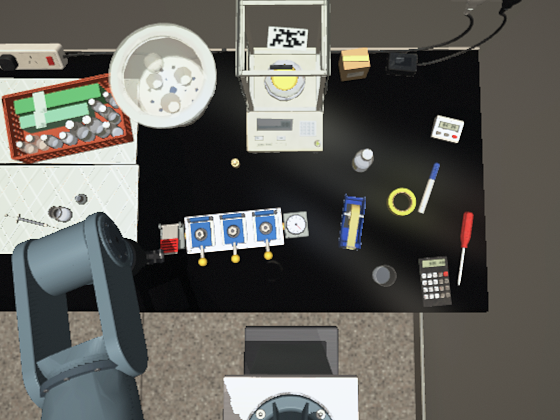

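The projected TCP and all three views agree to about 3 mm, with the vent pad at about (0.461, 0.277). I'll move over it and press.

```bash
python3 -m jog '[[-14,0,-13,0,0,0,1],[-15,0,-13,0,0,0,1],[0,30,0,0,0,0,1],[0,30,0,0,0,0,1],[0,0,0,0,0,0,1],[0,0,0,0,0,0,1],[0,0,0,0,0,0,1]]'
python3 - <<'E'
from h import *
print(delta([.461,.277,.049])); o=get_obs(); print(o["eef_pos"],o["wrist_force"])
E
```

```text
time_s: 2.22
eef_pos: [0.4626, 0.2784, 0.0942]
eef_rot: [-0.475, 0.476, 0.524, -0.522]
wrist_force: [0.6, -0.0, 0.7]
opening: -0.001
[-1.3 45.2  1.9]
[0.46258834 0.27841165 0.09417579] [ 0.58764504 -0.02458406  0.71513518]
```

```bash
python3 -m jog '[[-1,10,2,0,0,0,1],[0,10,0,0,0,0,1],[0,6,0,0,0,0,1],[0,6,0,0,0,0,1],[0,6,0,0,0,0,1],[0,5,0,0,0,0,1],[0,0,0,0,0,0,1],[0,0,0,0,0,0,1]]'
```

```text
time_s: 2.88
eef_pos: [0.4583, 0.2762, 0.0492]
eef_rot: [0.476, -0.476, -0.522, 0.524]
wrist_force: [-9.1, -2.5, 18.1]
opening: -0.001
```

```bash
python3 -m jog '[[0,0,0,0,0,0,1],[0,0,0,0,0,0,1],[0,0,0,0,0,0,1],[0,0,0,0,0,0,1]]'
python3 - <<'E'
from h import *
cv2.imwrite("pics/side2.png",camera("side")[210:370,230:400].repeat(3,0).repeat(3,1))
E
```

```text
time_s: 3.22
eef_pos: [0.4583, 0.2762, 0.0492]
eef_rot: [0.476, -0.476, -0.522, 0.524]
wrist_force: [-9.0, -1.7, 17.8]
opening: -0.0
```

View pics/side2.png

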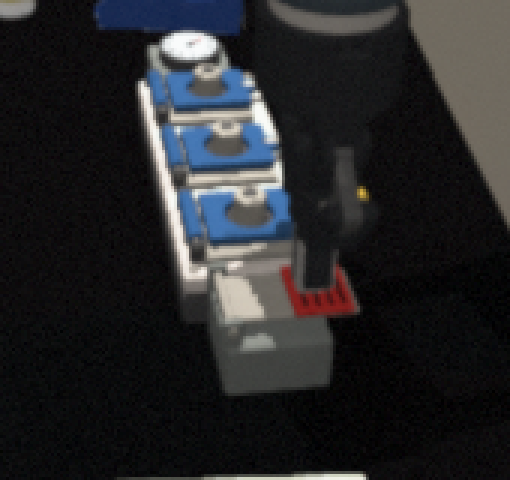

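Here the paddle lies level with the fingers on the red pad, and the force is well above 6 N, so it is at its stop. I'll lift off and go over the left bolt.

```bash
python3 -m jog '[[0,-20,0,0,0,0,1],[0,-25,0,0,0,0,1],[0,0,0,0,0,0,1],[-36,0,-17,0,0,0,1],[-36,0,-16,0,0,0,1],[0,0,0,0,0,0,1],[0,0,0,0,0,0,1],[0,0,0,0,0,0,1]]'
python3 - <<'E'
from h import *
o=get_obs(); print(o["eef_pos"],o["wrist_force"])
cv2.imwrite("pics/top3.png",camera("top")[195:280,145:320].repeat(4,0).repeat(4,1))
cv2.imwrite("pics/wrist3.png",camera("wrist"))
print(delta([.488,.2065,.066]))
E
```

```text
time_s: 3.93
eef_pos: [0.4984, 0.2073, 0.0925]
eef_rot: [0.477, -0.476, -0.522, 0.523]
wrist_force: [-1.1, -0.2, -0.2]
opening: 0.002
[0.49839773 0.20733149 0.09249705] [-1.09196739 -0.21142017 -0.22944339]
[-0.7 26.7 10. ]
```

View pics/wrist3.png

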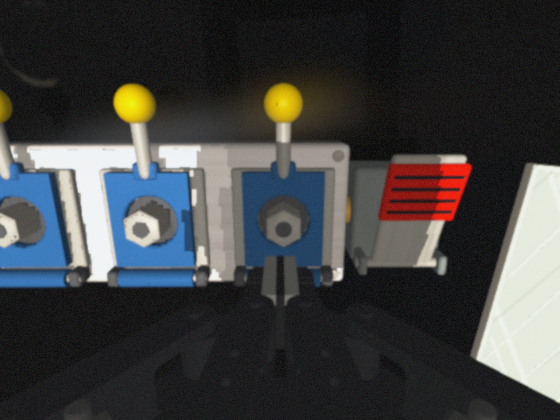

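Run:
```python
from h import *
m=camera_model("wrist")
im=cv2.imread("pics/wrist3.png"); h=cv2.cvtColor(im,cv2.COLOR_BGR2HSV)
y=cv2.inRange(h,(18,120,90),(35,255,255))
for c,s in blobs(y,100): print(c,s,onz("wrist",*c,.052,m))
for c in((283,225),(143,229)): print(onz("wrist",*c,.064,m))
```

```text
[283.0188531 102.9418696] [ 264   83   39   40 1273] [0.42242809 0.20277303 0.052     ]
[133.65746269 103.38358209] [ 113   84   42   39 1340] [0.4300078  0.12591484 0.052     ]
[  3.84232365 107.30290456] [  0  91  11  32 241] [0.43838166 0.05880859 0.052     ]
[0.48460653 0.20878398 0.064     ]
[0.49404104 0.13419233 0.064     ]
```

Wrist view confirms left bolt ~(0.487, 0.2075), in line with the fingers.

```bash
python3 -m jog '[[0,12,6,0,0,0,1],[0,10,5,0,0,0,1],[0,3,0,0,0,0,1],[0,0,0,0,0,0,1],[0,0,0,0,0,0,1],[0,0,0,0,0,0,1]]'
python3 -m jog '[[0,1,0,0,0,0,1],[0,1,0,0,0,0,1],[0,1,0,0,0,0,1],[0,0,0,0,0,0,1],[0,0,0,0,0,0,1]]'
python3 -m jog '[[0,1,0,0,0,0,1],[0,0,0,0,0,0,1],[0,0,0,0,0,0,1]]'
```

```text
time_s: 4.53
eef_pos: [0.4882, 0.2068, 0.0687]
eef_rot: [-0.476, 0.476, 0.523, -0.523]
wrist_force: [0.4, 0.2, 0.6]
opening: -0.002
time_s: 4.95
eef_pos: [0.4878, 0.2065, 0.0653]
eef_rot: [0.476, -0.476, -0.523, 0.523]
wrist_force: [0.3, -0.1, -1.0]
opening: 0.004
time_s: 5.2
eef_pos: [0.4878, 0.2065, 0.0642]
eef_rot: [0.476, -0.476, -0.523, 0.523]
wrist_force: [-0.8, 0.1, 0.0]
opening: -0.002
```

```bash
python3 -m jog '[[0,1,0,0,0,0,1],[0,0,0,0,0,0,1],[0,0,0,0,0,0,1]]';python3 -m jog '[[0,1,0,0,0,0,1],[0,0,0,0,0,0,1],[0,0,0,0,0,0,1]]';python3 -m jog '[[0,1,0,0,0,0,1],[0,0,0,0,0,0,1],[0,0,0,0,0,0,1]]'
```

```text
time_s: 5.45
eef_pos: [0.4879, 0.2065, 0.0635]
eef_rot: [-0.476, 0.476, 0.523, -0.523]
wrist_force: [-0.8, -0.4, 3.3]
opening: -0.002
time_s: 5.7
eef_pos: [0.4879, 0.2065, 0.0627]
eef_rot: [-0.476, 0.476, 0.523, -0.523]
wrist_force: [-2.2, -1.1, 7.0]
opening: -0.003
time_s: 5.95
eef_pos: [0.4879, 0.2065, 0.062]
eef_rot: [-0.476, 0.476, 0.523, -0.523]
wrist_force: [-3.7, -2.2, 8.0]
opening: 0.004
```

Left: the force climbs at about 4–5 N/mm and reaches 8 N at 2 mm, so this bolt is firm. On to the middle one.

```bash
python3 -m jog '[[0,-15,0,0,0,0,1],[-25,0,0,0,0,0,1],[-25,0,0,0,0,0,1],[-26,0,0,0,0,0,1],[0,9,0,0,0,0,1],[0,2,0,0,0,0,1],[0,0,0,0,0,0,1],[0,0,0,0,0,0,1]]'
python3 -m jog '[[0,1,0,0,0,0,1],[0,1,0,0,0,0,1],[0,0,0,0,0,0,1],[0,0,0,0,0,0,1]]'
python3 -m jog '[[0,1,0,0,0,0,1],[0,1,0,0,0,0,1],[0,0,0,0,0,0,1],[0,0,0,0,0,0,1]]'
```

```text
time_s: 6.62
eef_pos: [0.4944, 0.1316, 0.0649]
eef_rot: [0.476, -0.476, -0.523, 0.523]
wrist_force: [-0.2, 0.0, -0.4]
opening: -0.006
time_s: 6.95
eef_pos: [0.4949, 0.1316, 0.0636]
eef_rot: [-0.476, 0.476, 0.523, -0.523]
wrist_force: [-1.1, 1.5, 3.7]
opening: 0.001
time_s: 7.28
eef_pos: [0.495, 0.1315, 0.062]
eef_rot: [-0.476, 0.476, 0.523, -0.523]
wrist_force: [-3.6, 3.3, 9.9]
opening: 0.001
```

Middle is also firm, with 10 N at 2 mm. Now the right one.

```bash
python3 -m jog '[[0,-15,0,0,0,0,1],[-25,0,0,0,0,0,1],[-25,0,0,0,0,0,1],[-26,0,0,0,0,0,1],[0,9,0,0,0,0,1],[0,2,0,0,0,0,1],[0,0,0,0,0,0,1],[0,0,0,0,0,0,1]]'
python3 -m jog '[[0,1,0,0,0,0,1],[0,1,0,0,0,0,1],[0,0,0,0,0,0,1],[0,0,0,0,0,0,1]]'
python3 -m jog '[[0,1,0,0,0,0,1],[0,1,0,0,0,0,1],[0,0,0,0,0,0,1],[0,0,0,0,0,0,1]]'
```

```text
time_s: 7.95
eef_pos: [0.5014, 0.0559, 0.0648]
eef_rot: [0.476, -0.476, -0.523, 0.523]
wrist_force: [-0.1, -0.3, 0.6]
opening: 0.002
time_s: 8.28
eef_pos: [0.502, 0.0558, 0.0634]
eef_rot: [-0.476, 0.476, 0.523, -0.523]
wrist_force: [-0.4, 0.6, 2.8]
opening: 0.001
time_s: 8.62
eef_pos: [0.5021, 0.0553, 0.0614]
eef_rot: [-0.476, 0.476, 0.523, -0.523]
wrist_force: [0.1, 2.7, 2.6]
opening: -0.004
```

Right gives only 2.6 N at about 2.6 mm, so it looks loose. I'll keep going to its stop.

```bash
python3 -m jog '[[0,1.5,0,0,0,0,1],[0,1.5,0,0,0,0,1],[0,0,0,0,0,0,1],[0,0,0,0,0,0,1],[0,0,0,0,0,0,1]]'
python3 -m jog '[[0,1,0,0,0,0,1],[0,0.5,0,0,0,0,1],[0,0,0,0,0,0,1],[0,0,0,0,0,0,1],[0,0,0,0,0,0,1]]'
```

```text
time_s: 9.03
eef_pos: [0.5021, 0.0552, 0.0584]
eef_rot: [-0.476, 0.476, 0.523, -0.523]
wrist_force: [-0.6, 2.7, 4.2]
opening: 0.001
time_s: 9.45
eef_pos: [0.5023, 0.0552, 0.0579]
eef_rot: [-0.476, 0.476, 0.523, -0.523]
wrist_force: [-4.1, 2.5, 13.5]
opening: 0.001
```

The right bolt sinks 6 mm at up to 4 N and then hits its stop (13.5 N), so it is the loose one. I'll lift, back off above its knob and open the fingers part way.

```bash
python3 -m jog '[[0,-20,0,0,0,0,1],[0,-25,0,0,0,0,1],[0,0,22,0,0,0,0],[0,0,22,0,0,0,0],[0,0,20,0,0,0,0],[0,0,0,0,0,0,0],[0,0,0,0,0,0,0],[0,0,0,0,0,0,0]]'
python3 - <<'E'
from h import *
print(delta([.438,.049,.040]),get_obs()["opening"])
m=camera_model("wrist");im=camera("wrist");cv2.imwrite("pics/wrist4.png",im); h=cv2.cvtColor(im,cv2.COLOR_BGR2HSV)
y=cv2.inRange(h,(18,120,90),(35,255,255))
for c,s in blobs(y,60): print(c,s,onz("wrist",*c,.052,m))
E
```

```text
time_s: 10.12
eef_pos: [0.439, 0.0488, 0.1019]
eef_rot: [-0.476, 0.477, 0.523, -0.523]
wrist_force: [0.9, 0.1, -0.4]
opening: 0.501
[ 0.3 61.9  1. ] 0.5013116419355056
[283.92350956 233.20472441] [268 217  33  33 889] [0.43801246 0.05138378 0.052     ]
[411.20249221 232.89615784] [393 217  37  33 963] [0.43051981 0.1279624  0.052     ]
[538.48157895 232.46578947] [ 517  216   43   34 1140] [0.4229627  0.20439683 0.052     ]
[  7.35205993 301.76779026] [  0 293  18  21 267] [ 0.50170431 -0.1216059   0.052     ]
[  4.33783784 347.97297297] [  0 339  13  18  74] [ 0.53777844 -0.12830754  0.052     ]
```

View pics/wrist4.png

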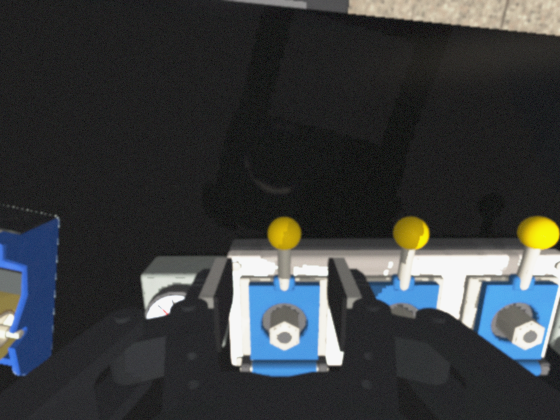

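The right knob at (284,233) sits centred between the fingers, with covers shut. Lower and close.

```bash
python3 -m jog '[[1,20,1,0,0,0,0],[0,20,0,0,0,0,0],[0,15,0,0,0,0,0],[0,8,0,0,0,0,0],[0,0,0,0,0,0,0],[0,0,0,0,0,0,0]]'
python3 -m jog '[[0,0,0,0,0,0,1],[0,0,0,0,0,0,1],[0,0,0,0,0,0,1],[0,0,0,0,0,0,1],[0,0,0,0,0,0,1],[0,0,0,0,0,0,1],[0,0,0,0,0,0,1]]'
python3 - <<'E'
from h import *
cv2.imwrite("pics/wrist5.png",camera("wrist"))
E
```

```text
time_s: 10.67
eef_pos: [0.4375, 0.05, 0.0387]
eef_rot: [0.476, -0.476, -0.523, 0.523]
wrist_force: [0.6, 0.1, 0.7]
opening: 0.499
time_s: 11.25
eef_pos: [0.4381, 0.0509, 0.0398]
eef_rot: [-0.476, 0.476, 0.524, -0.522]
wrist_force: [0.5, 6.0, 0.5]
opening: 0.194
```

View pics/wrist5.png

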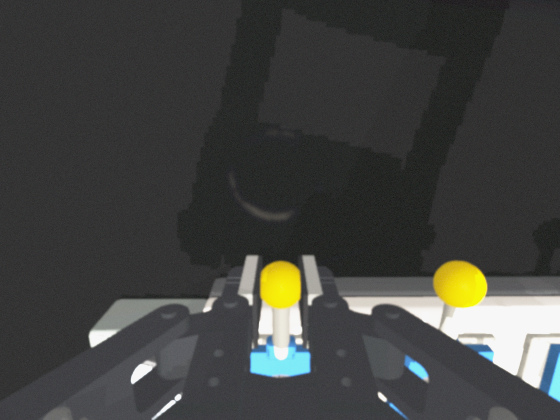

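Ball pinched between pads (pixel 281,285). Swing up along the arc, in stages.

```bash
python3 -m jog '[[0,-8.7,-0.7,0,0,0,1],[0,-8.6,-1.5,0,0,0,1],[0,-8.4,-2.2,0,0,0,1],[0,-8.2,-3,0,0,0,1],[0,0,0,0,0,0,1],[0,0,0,0,0,0,1]]'
python3 - <<'E'
from h import *
cv2.imwrite("pics/side6.png",camera("side")[170:350,200:400].repeat(3,0).repeat(3,1))
E
```

```text
time_s: 11.8
eef_pos: [0.4464, 0.0518, 0.074]
eef_rot: [-0.475, 0.477, 0.524, -0.521]
wrist_force: [4.6, 6.0, -6.0]
opening: 0.19
```

View pics/side6.png

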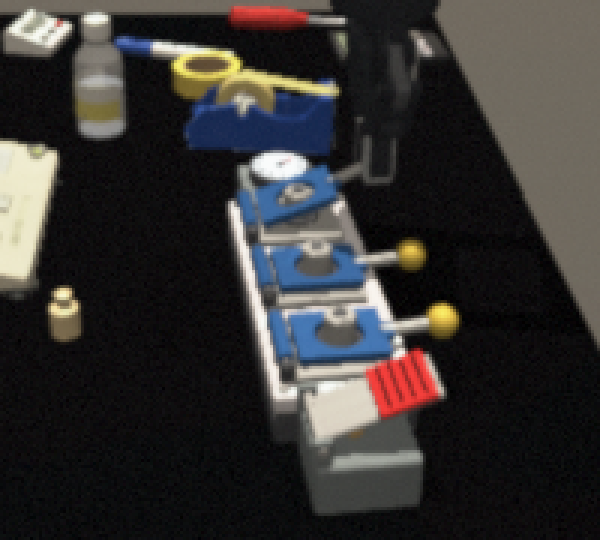

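The right cover is rising and the other two are shut, with the paddle up. Continue, with a small sideways relief.

```bash
python3 -m jog '[[0.7,-7.9,-3.7,0,0,0,1],[0,-7.6,-4.3,0,0,0,1],[0,-7.2,-5,0,0,0,1],[0,-6.7,-5.6,0,0,0,1],[0,0,0,0,0,0,1],[0,0,0,0,0,0,1]]'
python3 -m jog '[[0,-6.2,-6.1,0,0,0,1],[0,-5.6,-6.7,0,0,0,1],[0,-5,-7.1,0,0,0,1],[0,0,0,0,0,0,1],[0,0,0,0,0,0,1]]'
python3 - <<'E'
from h import *
cv2.imwrite("pics/side7.png",camera("side")[170:350,200:400].repeat(3,0).repeat(3,1))
E
```

```text
time_s: 12.35
eef_pos: [0.4678, 0.0539, 0.1037]
eef_rot: [-0.473, 0.479, 0.526, -0.52]
wrist_force: [18.5, 5.3, -19.3]
opening: 0.185
time_s: 12.77
eef_pos: [0.4833, 0.055, 0.1198]
eef_rot: [-0.476, 0.476, 0.523, -0.523]
wrist_force: [-0.2, -0.3, -0.7]
opening: 0.001
```

View pics/side7.png

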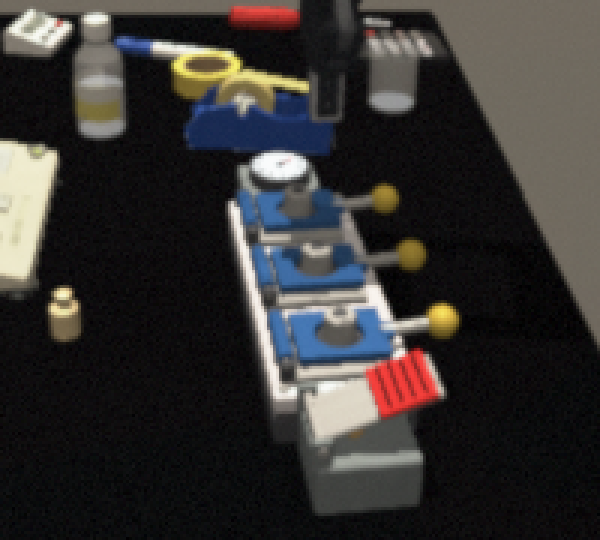

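The ball slipped out at about 40° and the cover fell shut. The other covers, the paddle and the bystanders are untouched. Just before the slip there was a pull along the cover arm of about 27 N, so the knob was held near the pad edges and my arc was slightly too wide. I'll regrip deeper, at the grasp point, and correct the path by the measured force.

```bash
python3 -m jog '[[0,0,16,0,0,0,0],[0,0,16,0,0,0,0],[0,0,15,0,0,0,0],[0,0,0,0,0,0,0],[0,0,0,0,0,0,0],[0,0,0,0,0,0,0]]'
python3 - <<'E'
from h import *
print(delta([.4375,.051,.034]),tool()[0])
m=camera_model("wrist");im=camera("wrist");cv2.imwrite("pics/wrist8.png",im); h=cv2.cvtColor(im,cv2.COLOR_BGR2HSV)
y=cv2.inRange(h,(18,120,90),(35,255,255))
for c,s in blobs(y,60): print(c,s,onz("wrist",*c,.052,m))
# pad location in wrist image: projections of tcp & grasp point +-10mm jaw
p,r=tool()
for d in(0,-.0187): print(proj("wrist",p+r.apply([0,d,0]),m))
im=camera("top"); h=cv2.cvtColor(im,cv2.COLOR_BGR2HSV); y=cv2.inRange(h,(18,120,90),(35,255,255))
for c,s in blobs(y,20): print("top",c,s[4],onz("top",*c,.052))
im=camera("side");cv2.imwrite("pics/side8.png",im); h=cv2.cvtColor(im,cv2.COLOR_BGR2HSV); y=cv2.inRange(h,(18,120,60),(35,255,255))
for c,s in blobs(y,20): print("side",c,s[4],onz("side",*c,.052))
E
```

```text
time_s: 13.32
eef_pos: [0.4366, 0.0506, 0.1193]
eef_rot: [-0.476, 0.476, 0.523, -0.523]
wrist_force: [0.3, 0.4, -0.5]
opening: 0.5
[ 0.4 85.3 -0.8] [0.43663657 0.05055827 0.11927969]
[515.34040297 226.54188759] [496 211  39  32 943] [0.42304085 0.2043235  0.052     ]
[280.74240423 227.17701453] [266 212  31  31 757] [0.43802996 0.05143291 0.052     ]
[398.07054455 226.88861386] [382 212  33  30 808] [0.43054867 0.12795055 0.052     ]
[ 10.97706879 309.04685942] [   0  282   33   72 1003] [ 0.51707233 -0.13274093  0.052     ]
[279.35131849 271.97223064]
[279.25967788 292.4951612 ]
top [285.04166667  68.83333333] 24 [0.88422134 0.00974462 0.052     ]
top [282.86792453  83.20754717] 53 [0.84868753 0.01498948 0.052     ]
top [401.2652439  201.12195122] 328 [ 0.56378721 -0.2606669   0.052     ]
top [201.04444444 261.24444444] 45 [0.42508907 0.20457985 0.052     ]
side [266.67857143 194.51530612] 196 [ 0.57144295 -0.17667782  0.052     ]
side [232.43137255 206.82352941] 51 [ 0.65702843 -0.10226263  0.052     ]
side [327.97183099 235.6056338 ] 71 [0.4370037  0.04959113 0.052     ]
side [336.67088608 254.35443038] 79 [0.42988987 0.12571907 0.052     ]
side [347.17924528 276.25471698] 106 [0.4222471  0.20068067 0.052     ]
```

View pics/wrist8.png

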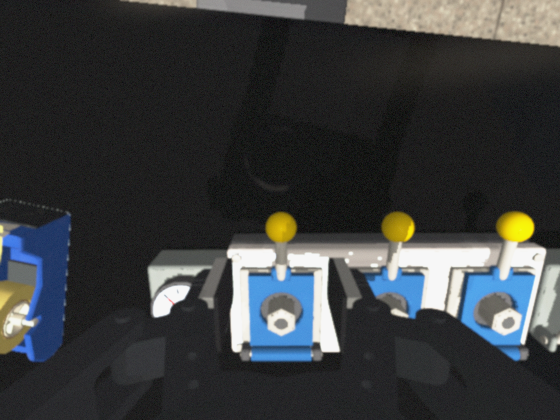

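```bash
python3 -m jog '[[0.7,30,-0.8,0,0,0,0],[0,30,0,0,0,0,0],[0,18,0,0,0,0,0],[0,10,0,0,0,0,0],[0,0,0,0,0,0,0],[0,0,0,0,0,0,0],[0,0,0,0,0,0,0]]'
python3 -m jog '[[0,0,0,0,0,0,1],[0,0,0,0,0,0,1],[0,0,0,0,0,0,1],[0,0,0,0,0,0,1],[0,0,0,0,0,0,1],[0,0,0,0,0,0,1],[0,0,0,0,0,0,1]]'
```

```text
time_s: 14.05
eef_pos: [0.4379, 0.0513, 0.0319]
eef_rot: [-0.475, 0.477, 0.523, -0.522]
wrist_force: [1.5, -1.2, 1.0]
opening: 0.498
time_s: 14.63
eef_pos: [0.4378, 0.0512, 0.0315]
eef_rot: [-0.475, 0.477, 0.523, -0.522]
wrist_force: [2.9, -1.0, 3.5]
opening: 0.2
```

```bash
python3 -m jog '[[0,-8.7,-0.7,0,0,0,1],[0,-8.6,-1.5,0,0,0,1],[0,0,0,0,0,0,1],[0,0,0,0,0,0,1]]'
python3 -m jog '[[0,-8.4,-2.2,0,0,0,1],[0,-8.2,-3,0,0,0,1],[0,0,0,0,0,0,1],[0,0,0,0,0,0,1]]'
```

```text
time_s: 14.97
eef_pos: [0.4394, 0.0514, 0.0482]
eef_rot: [-0.476, 0.477, 0.523, -0.523]
wrist_force: [6.3, -2.6, -3.6]
opening: 0.193
time_s: 15.3
eef_pos: [0.4428, 0.0518, 0.0639]
eef_rot: [0.477, -0.475, -0.522, 0.524]
wrist_force: [-0.3, -4.7, -3.0]
opening: 0.2
```

```bash
python3 -m jog '[[0,-7.9,-3.7,0,0,0,1],[0,-7.6,-4.3,0,0,0,1],[0,0,0,0,0,0,1],[0,0,0,0,0,0,1]]'
python3 - <<'E'
from h import *
print(tool()[0])
cv2.imwrite("pics/side9.png",camera("side")[170:350,200:400].repeat(3,0).repeat(3,1))
E
```

```text
time_s: 15.63
eef_pos: [0.4518, 0.0527, 0.0796]
eef_rot: [0.476, -0.476, -0.523, 0.523]
wrist_force: [4.1, -4.4, -5.2]
opening: 0.195
[0.45177568 0.05267099 0.07957894]
```

View pics/side9.png

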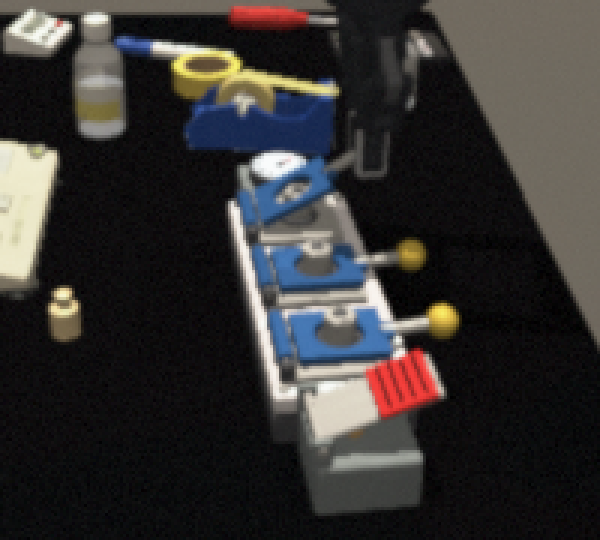

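Still held at roughly 30°, with a small radial pull. I'll go on with a slight inward bias.

```bash
python3 -m jog '[[-0.4,-6.8,-5.7,0,0,0,1],[0,0,0,0,0,0,1],[0,0,0,0,0,0,1]]'
python3 -m jog '[[-0.4,-6.3,-6.2,0,0,0,1],[0,0,0,0,0,0,1],[0,0,0,0,0,0,1]]'
```

```text
time_s: 15.93
eef_pos: [0.458, 0.0532, 0.0864]
eef_rot: [-0.476, 0.476, 0.523, -0.522]
wrist_force: [5.8, -2.8, -6.6]
opening: 0.194
time_s: 16.18
eef_pos: [0.4642, 0.0537, 0.0928]
eef_rot: [-0.476, 0.476, 0.523, -0.522]
wrist_force: [6.6, -0.1, -8.5]
opening: 0.193
```

```bash
python3 -m jog '[[0,-5,-7.3,0,0,0,1],[0,0,0,0,0,0,1],[0,0,0,0,0,0,1]]'
python3 -m jog '[[0,-4.6,-7.6,0,0,0,1],[0,0,0,0,0,0,1],[0,0,0,0,0,0,1]]'
```

```text
time_s: 16.43
eef_pos: [0.4715, 0.0542, 0.0982]
eef_rot: [-0.476, 0.476, 0.523, -0.522]
wrist_force: [3.2, -0.5, -7.5]
opening: 0.189
time_s: 16.68
eef_pos: [0.4832, 0.0554, 0.1029]
eef_rot: [-0.474, 0.478, 0.525, -0.52]
wrist_force: [21.6, 3.9, -28.5]
opening: 0.053
```

Run:
```python
from h import *
print(get_obs()["opening"],get_obs()["wrist_force"])
cv2.imwrite("pics/side10.png",camera("side")[170:350,200:400].repeat(3,0).repeat(3,1))
cv2.imwrite("pics/wrist10.png",camera("wrist"))
```

```text
0.052901355873157196 [ 21.58544445   3.91400004 -28.53477838]
```

View pics/side10.png

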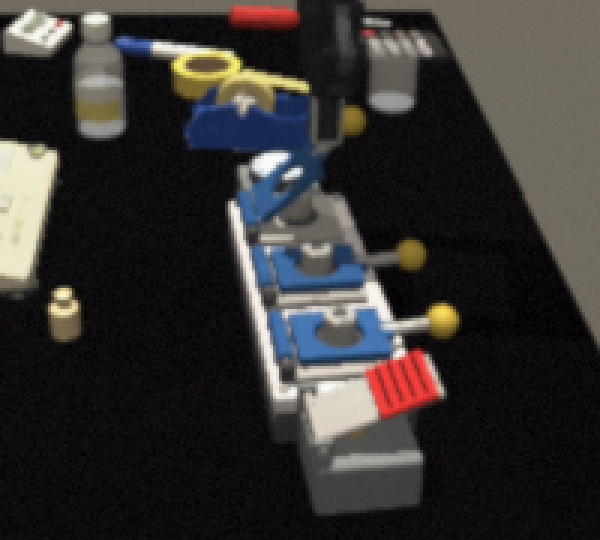

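View pics/wrist10.png

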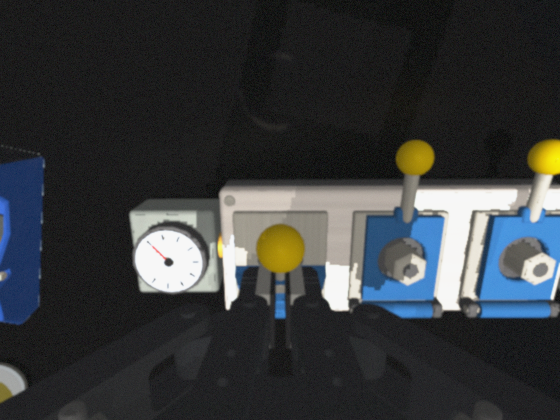

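The fingers have slid behind the ball and now clamp the stem just under it (ball at about (316,210) in the side view). The cover is still up. I'll measure its angle.

```bash
cat > ang.py <<'E'
from h import *
P={}
o=get_obs(); print("t",o["time_s"],"F",o["wrist_force"].round(1),"open",o["opening"],"tcp",o["eef_pos"].round(4))
for n,(x0,x1,y0,y1) in dict(side=(295,345,180,250),wrist=(220,340,150,330)).items():
    im=camera(n); h=cv2.cvtColor(im,cv2.COLOR_BGR2HSV); y=cv2.inRange(h,(18,120,50),(35,255,255)); z=np.zeros_like(y); z[y0:y1,x0:x1]=y[y0:y1,x0:x1]
    b=blobs(z,10); b=max(b,key=lambda q:q[1][4]); print(n,b[0],b[1]); P[n]=b[0]
p,e=two("side",P["side"],"wrist",P["wrist"]); 
t=.0937;X=np.array([np.cos(t),np.sin(t),0]); k=np.array([.438,.051,.052]); d=(p-k)@X
print("ball",p,e,"rel hinge",d-.1,p[2]-.048,"r",np.hypot(d-.1,p[2]-.048),"ang",np.degrees(np.arctan2(p[2]-.048,.1-d))-2.3)
E
python3 ang.py
```

```text
t 16.7833 F [ 21.2   2.6 -27.9] open 0.05083987621993947 tcp [0.4829 0.0554 0.1026]
side [317.703125 209.65625 ] [315 205   7  11  64]
wrist [280.14316586 248.40950837] [ 257  224   48   49 1851]
ball [0.46369815 0.05421487 0.11808392] 0.0017731706279112234 rel hinge -0.07411378064848448 0.07008392426952822 r 0.1020029848731332 ang 41.09918617345081
```

The cover is at 41° with the stem firmly between the fingers and the ball caged in front. I'll turn tool and cover together about the hinge so nothing slides in the grip. First I'll ease the pull a little.

```bash
python3 -m jog '[[0,1.5,-1.5,0,0,0,1],[0,-2.9,-2.9,3,0,0,1],[0,0,0,0,0,0,1],[0,0,0,0,0,0,1]]'; python3 -m jog '[[0,-2.9,-2.9,3,0,0,1],[0,0,0,0,0,0,1],[0,0,0,0,0,0,1]]';python3 ang.py
```

```text
time_s: 17.22
eef_pos: [0.4845, 0.0557, 0.1038]
eef_rot: [0.488, -0.463, -0.51, 0.536]
wrist_force: [7.5, 1.6, -14.8]
opening: 0.046
time_s: 17.47
eef_pos: [0.4874, 0.0559, 0.1064]
eef_rot: [0.5, -0.45, -0.495, 0.549]
wrist_force: [7.0, 1.3, -12.9]
opening: 0.046
t 17.4667 F [  7.    1.3 -12.9] open 0.04552004064792503 tcp [0.4874 0.0559 0.1064]
side [314.80821918 207.28767123] [311 203   9  10  73]
wrist [279.72859451 247.15670436] [ 256  223   48   49 1857]
ball [0.46972124 0.05457709 0.12358832] 0.001002237368946905 rel hinge -0.0680832264681342 0.07558831877361046 r 0.1017296400334347 ang 45.6902902222604
```

```bash
python3 -m jog '[[0,-2.9,-2.9,3,0,0,1],[0,-2.9,-2.9,3,0,0,1],[0,0,0,0,0,0,1],[0,0,0,0,0,0,1]]'; python3 -m jog '[[0,-2.9,-2.9,3,0,0,1],[0,-2.9,-2.9,3,0,0,1],[0,0,0,0,0,0,1],[0,0,0,0,0,0,1]]';python3 ang.py
python3 - <<'E'
from h import *
cv2.imwrite("pics/side11.png",camera("side")[150:350,200:400].repeat(3,0).repeat(3,1))
E
```

```text
time_s: 17.9
eef_pos: [0.4933, 0.0565, 0.111]
eef_rot: [0.523, -0.423, -0.466, 0.575]
wrist_force: [6.0, 2.2, -14.9]
opening: 0.04
time_s: 18.23
eef_pos: [0.4998, 0.0571, 0.115]
eef_rot: [0.545, -0.395, -0.435, 0.598]
wrist_force: [5.0, 1.1, -16.4]
opening: 0.046
t 18.2333 F [  5.    1.1 -16.4] open 0.045502560991883455 tcp [0.4998 0.0571 0.115 ]
side [307.07692308 202.55384615] [303 199  10   9  65]
wrist [279.75649351 247.04707792] [ 256  223   48   49 1848]
ball [0.48614103 0.05597869 0.13517831] 0.00044239399778023183 rel hinge -0.05160433046728914 0.08717831011437506 r 0.10130678495231864 ang 57.077012184325845
```

View pics/side11.png

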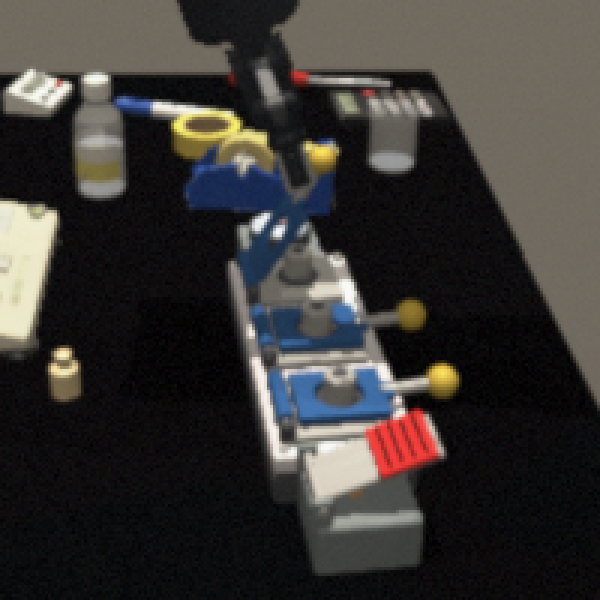

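```bash
python3 -m jog '[[0,-2.9,-2.9,3,0,0,1],[0,0,0,0,0,0,1],[0,0,0,0,0,0,1],[0,0,0,0,0,0,1],[0,0,0,0,0,0,1],[0,0,0,0,0,0,1]]';python3 ang.py; python3 -m jog '[[0,0,0,0,0,0,1],[0,0,0,0,0,0,1],[0,0,0,0,0,0,1],[0,0,0,0,0,0,1],[0,0,0,0,0,0,1],[0,0,0,0,0,0,1],[0,0,0,0,0,0,1],[0,0,0,0,0,0,1]]';python3 ang.py
python3 - <<'E'
from h import *
cv2.imwrite("pics/top12.png",camera("top"))
E
```

```text
time_s: 18.88
eef_pos: [0.5031, 0.0574, 0.1168]
eef_rot: [0.555, -0.382, -0.42, 0.609]
wrist_force: [6.2, 2.3, -19.2]
opening: 0.046
t 18.8833 F [  6.2   2.3 -19.2] open 0.04611561768087714 tcp [0.5031 0.0574 0.1168]
side [304.44776119 201.19402985] [300 196   9  11  67]
wrist [279.80752454 246.97110142] [ 256  223   48   49 1834]
ball [0.49111377 0.05633483 0.13844752] 0.0007662282936752542 rel hinge -0.046620077524257626 0.09044752283093159 r 0.10175552080658662 ang 60.43170763782645
time_s: 19.65
eef_pos: [0.5031, 0.0575, 0.1168]
eef_rot: [0.555, -0.382, -0.42, 0.609]
wrist_force: [5.5, 1.7, -19.3]
opening: 0.047
t 19.65 F [  5.5   1.7 -19.3] open 0.04685469999222337 tcp [0.5031 0.0575 0.1168]
side [304.44776119 201.19402985] [300 196   9  11  67]
wrist [279.76060936 246.98095756] [ 256  223   48   49 1838]
ball [0.49111464 0.05631631 0.13843914] 0.0007609409385634358 rel hinge -0.04662094147270032 0.09043913766779597 r 0.10174846340803138 ang 60.42911187970993
```

View pics/top12.png

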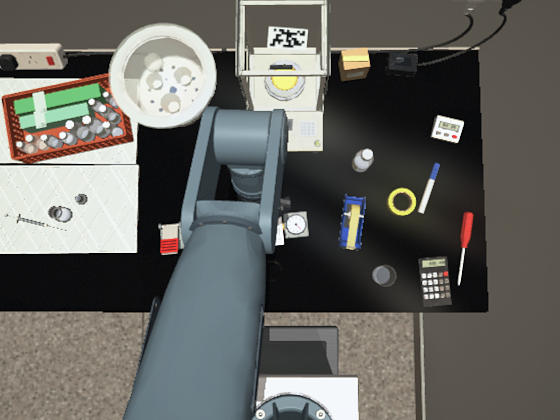

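The cover is steady at 60.4° and firmly held. The bystanders in view (beaker, bottle and tape roll) stand where they were, and in the last side picture so does the weight. I'm handing in.

```bash
python3 -c "
from bench import hand_in; print(hand_in())"
```

```text
the job is handed in; nothing more can be done
None
```

The right bolt is the loose one. I handed in with its cover held open by the fingers at about 60°, at about 20 s of the 58 s allowed.

- **Vent:** I pressed the paddle level to its stop (about 18 N, held over 0.3 s) and let it spring back up before testing the bolts.
- **Bolts:** The left and middle bolts were firm, at 8–10 N for 2 mm. The right bolt sank 6 mm at no more than about 4 N, then hit its stop.
- **First lift failed:** The ball slipped out of the fingers at about 40° and the right cover fell shut. I gripped the knob again, deeper.
- **Second lift:** The fingers slid off the ball onto the stem just behind it, at 41°. I kept that hold, with the ball caught in front of the fingers, and turned tool and cover together about the hinge.
- **Last checks:** Two measurements 0.8 s apart both gave 60.4°, so the cover was still, with a wrist force of about 20 N. The last side view, taken at 57°, showed the other two covers shut, the paddle up and the brass weight in place. The final top view showed the beaker, bottle and tape roll where they had been; the arm hid the weight.

At the end the fingers were holding the stem right behind the knob, not pinching the ball itself.

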